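# Reload the soap log splitter

## Task

Reload the soap log splitter: throw the red pawl lever over and leave it resting in its released position, draw the pusher all the way back by its black post, then lay the fresh loaf lengthwise on the inclined bed, the same way up, flat on the bed and touching the low fence, between the pusher and the wire frame. The soap is soft: set it right down on the bed before letting go, never drop it, and do not shift the mould, the jug or the bottle.

Things in the scene. Friction and masses are not known exactly. Their poses are not given: they have to be found in the camera images.
- bed: Inclined white bed of the splitter, 80 mm wide, fixed. Origin on its surface at mid-width, level with the pusher's face when fully back. y: level feed direction, toward the wire frame. z: square to the surface, leaning 30 deg from vertical, away from the robot. x: downhill across the bed. Surface (z = 0) runs from y = -15 to 225 mm; upper side open. Origin 58 mm above the work surface.
- fence (a point): Steel fence along the bed's low side: this point is on its inner face, at x = 33, y = 110, z = 8 mm in the bed's frame. It is 6 mm thick, rises 16 mm above the bed and runs from y = 0 to 225 mm. Axes as the bed's. The machine's flat base below is 150 x 330 mm, 16 mm high.
- wire_frame (a point): Middle of the wire frame across the bed's far end, at x = 0, y = 190, z = 40 mm in the bed's frame. Steel frame 104 mm wide, 10 mm thick, top 90 mm above the bed, with thin wires that stop a loaf; the loaf's end must stay at y below 185 mm. Axes as the bed's.
- pusher (a joint): How far the pusher stands forward of fully back, in m: 0 at its rear stop, at most 0.165, growing along the bed's +y. About 3 N of friction. Blue plate 60 mm wide, 12 thick, top 56 mm above the bed, with a toothed rack that reaches 232 mm behind its face. With the pawl engaged it can go forward but locks when pulled back (up to 12 mm of play).
- pusher_grip (a point): On the axis of the upright black round post on the pusher: 22 mm diameter, square to the bed, from 56 to 100 mm above it. This point is 80 mm above the bed, at x = 0, 6 mm behind the pusher's face. Moves with the pusher.
- pawl (a joint): Angle of the red pawl, rad: about -0.05 to 0.2 with its nose in the teeth and lever leaning toward the wires, 1.5 when thrown over against its stop, lever leaning away from the wires. Turns about the bed's x axis; a growing angle carries the knob up and over toward the bed's -y. It falls by its weight (under 1 N at the knob) to the side of about 0.75 it is on and stays there.
- pawl_knob (a point): Centre of the red ball knob, 26 mm diameter, at the end of the 85 mm pawl lever (9 mm rod). At pawl angle a it lies at the pivot + 85 mm * (y: sin(0.733 - a), z: cos(0.733 - a)), in the plane x = 0 of the bed's frame.
- pawl_pivot (a point): Pivot pin of the pawl, fixed, at x = 0, y = -68, z = 46 mm in the bed's frame, axes as the bed's. Its bracket fills y = -105 to -30, x = -20 to 20 mm, up to z = 66 mm.
- loaf_center (a point): Centre of the soap loaf: cream, blue swirl, pale top; 150 mm long (its x axis), 56 wide (y), 60 high (z), about 0.5 kg. Starts flat on the board, its underside 14 mm above the work surface. In place, its centre is at x = 5, z = 30 mm in the bed's frame. It may not slide down to the fence by itself.
- board: Bamboo board, 230 x 130 x 14 mm, fixed to the counter; origin at the centre of its underside.
- mould: Bystander: empty purple ribbed loaf mould, 196 x 100 mm over its rim, 68 mm high; origin at the centre of its underside.
- jug: Bystander: steel jug, 96 mm in diameter, 110 mm high, handle at its +y side; origin at the centre of its underside.
- bottle: Bystander: amber bottle, 60 mm in diameter, 150 mm high; origin at the centre of its underside.
Mind the look-alikes: they are no part of the job. Of the things like the part that bears loaf_center, leave any that is turquoise; of the rest the larger one is meant.

How it is judged (in metres and radians):
On the way, in this order (a step that is already met when the one before it is completed fails the run):
1. the pawl lever is thrown over and stays released, the pusher still forward (value of joint pawl above 1.3 rad and value of joint pusher above 0.04 m), for 0.2 s.
2. the pusher is drawn fully back (within 6 mm) (value of joint pusher below 0.006 m), for 0.2 s.
3. the loaf is down flat on the bed (within 5 mm and 6 degrees) while still in the fingers (contact force between the fingers and loaf above 0.5 N and z of loaf_center in the frame of bed between 0.025 and 0.035 m and y of loaf_center in the frame of bed between 0.07 and 0.115 m and angle between the z axis of loaf_center and the z axis of bed, either way round below 0.105 rad), for 0.1 s.
At the end, for the whole second after the job is handed in: The pawl lever rests thrown over (beyond 1.3 rad), the pusher is fully back (within 8 mm), and the loaf, released and at rest, lies flat on the bed (height within 4 mm, 4 degrees), lengthwise along it (within 4 degrees), against the fence (gap under 6 mm), between the pusher and the wire frame (value of joint pawl above 1.3 rad and value of joint pusher below 0.008 m and x of loaf_center in the frame of bed between -0.001 and 0.009 m and y of loaf_center in the frame of bed between 0.07 and 0.115 m and z of loaf_center in the frame of bed between 0.026 and 0.034 m and angle between the x axis of loaf_center and the y axis of bed, either way round below 0.07 rad and angle between the z axis of loaf_center and the z axis of bed, either way round below 0.07 rad and linear speed of loaf below 0.01 m/s); the robot touches nothing.
It fails at once if the loaf is dropped: it moves faster than 0.25 m/s with no finger touching it (linear speed of loaf above 0.25 m/s and contact force between the fingers and loaf below 0.05 N).
It fails at once if the mould is shifted by more than 25 mm (distance of mould from where it was at the start of the episode above 0.025 m).
It fails at once if the jug is shifted by more than 25 mm (distance of jug from where it was at the start of the episode above 0.025 m).
It fails at once if the bottle is shifted by more than 25 mm (distance of bottle from where it was at the start of the episode above 0.025 m).
It also fails if it takes over 62 s, if anything falls off the work surface, if the arm or the gripper's body presses on something with over 40 N, if the wrist force passes 120 N, or if a joint passes its speed limit or range.

## Robot

A 6-joint arm with a two-finger parallel gripper is mounted at the origin on the work surface. World frame = base frame: x ahead of the robot, y to its left, z up, the work surface at z = 0. Lengths are in mm, angles in degrees, forces in N, time in s.
With the tool pointing down it reaches from about 350 to 850 mm from the base axis. Payload 8.1 kg.
Tool frame: the origin (TCP) lies between the finger pads; the fingertips stand 22 mm ahead of it and the grasp point (between the pads) lies 3 mm ahead of it; z points along the fingers, y is the line along which they close (so a half turn about z gives the same grasp; the last joint's range is limited). The gripper opens to 85 mm and grips with 20 to 120 N. Pads are 22 mm wide; open, the fingers measure 114 mm over their backs; the gripper's body (76 mm by 85 mm) begins 54 mm behind the grasp point. The pads swing forward as they close: fully open they stand 13 mm farther back than shut.
Start: joints at [72.399, 7.471, 85.268, -0, 87.261, -4.893], TCP at [131.969, 585.311, 230.992] pointing down, gripper open.
Joint ranges: [-169.43, 169.43], [-51.17, 129.36], [1.28, 143.12], [-76.62, 256.62], [0, 156.53], [-152.29, 152.29]. Speed limits (degrees/s): [136.94, 136.94, 159.86, 180, 180, 180].

## Interface

Orientations are given as [roll, pitch, yaw] about the fixed x, y, z axes, in that order (R = Rz(yaw) Ry(pitch) Rx(roll)).
In Python, from bench import r, vision gives the robot as it stands.
- The arm moves only by the tool step_arm, never from a script. Its argument "targets" is a list that holds one entry, the list of rows, each a list of 6 numbers: the shift along the world's x, y, z in mm, then the turn, a rotation vector about the world's x, y, z in rad. In form: [[[x, y, z, rx, ry, rz], ...]]. A call has 1 to 12 rows; each row is the pose to reach, as a shift and turn from the pose commanded when the call began; what a row does not reach only later rows make up. A row lasts 1/12 s, in which the tool goes at most 41.7 mm and 7.16 degrees, less where a joint would pass 70% of its speed; a pose out of reach is approached as far as the arm can. A call with a gripper value outside its range is refused whole. "fingers" is the gripper's target within -1 to 1 (shut at 1, half-way at 0, fully open at -1), set as the call begins (left out, the last holds). The fingers move at their own pace and stop on an object; "newtons" is the grip in N (left out, the last holds). Time passes only in rows, so rows that repeat a pose let the fingers close. It gives the time, the measured TCP pose, the force, the opening and the grip force at its end, in the units of the state.
- r.sense(): the state, without advancing time (a new reading comes with each control period).
- vision.snapshot(name): name is "scene" or "side" or "wrist"; returns a dict with "img" (420x560x3 uint8, blue, green, red), "mtx" (3x3 intrinsics, pixels), "eye" and "attitude" of the camera in the world. Camera axes: x right, y up, looking along -z (the intrinsics and any distortion apply to the point x, -y, -z); pixel columns grow to the right and rows downward; lengths in mm; the calibration is good to about 2 mm. A picture is of the moment at which its call begins. There is no depth.
- r.hand_in(): hands the job in; it is judged then, once.
The state is a dict: "time": time; "joint_pos": joint angles; "qd": joint speeds; "joint_efforts": joint torques, N m; "tool_pos": TCP position; "tcp_rot": TCP orientation; "ft_force": force on the tool from outside, world axes, zero at the start; "wrist_torque": the same for the moment, N m; "finger_gap": finger opening in mm; "grip_force": force on a finger pad.
Only numpy, scipy, OpenCV 4.12 (cv2) and the standard library are available. Lean on these libraries where they do the work, as an engineer would, in place of code of your own. Each camera call takes 0.05 s, during which the arm holds its last target. There are 200 camera calls.

## Working session

There is one attempt and no reset: what is moved stays moved. The work goes in short steps, Python scripts to look and compute and a tool call to move; the robot and the scene stay as the last step left them, time stands still between calls to the robot, and variables do not carry over. Pictures are saved under pics/ and viewed, at most 10 in all, crops included, and the job is handed in when it is done.

Besides the shell and the picture viewer there is one more tool, called after "Call:" as name(argument=value, ...), one argument or row to a line, values as JSON. step_arm: Moves the arm, as the interface text tells. Its arguments: {"type":"object","properties":{"targets":{"type":"array"},"fingers":{"type":"number"},"newtons":{"type":"number"}},"required":["targets"]}

```bash
mkdir -p pics && cat > h.py <<'E'
import numpy as np, cv2, pickle
from scipy.spatial.transform import Rotation as R
def att(c):
    a=np.array(c["attitude"],float)
    return a if a.shape==(3,3) else (R.from_euler('xyz',a,degrees=True).as_matrix() if a.size==3 else R.from_quat(a).as_matrix())
def ray(c,uv):
    p=np.linalg.inv(c["mtx"])@[uv[0],uv[1],1]; d=att(c)@[p[0],-p[1],-p[2]]
    return np.array(c["eye"],float),d/np.linalg.norm(d)
def onz(c,uv,z):
    e,d=ray(c,uv); return e+d*(z-e[2])/d[2]
def tri(cs,uvs):
    A=0;b=0
    for c,uv in zip(cs,uvs):
        e,d=ray(c,uv); P=np.eye(3)-np.outer(d,d); A=A+P; b=b+P@e
    return np.linalg.solve(A,b)
def proj(c,p):
    q=att(c).T@(np.array(p,float)-c["eye"]); q=c["mtx"]@[q[0],-q[1],-q[2]]; return q[:2]/q[2]
def snap(names,tag):
    from bench import vision
    o={}
    for n in names:
        o[n]=vision.snapshot(n); cv2.imwrite(f"pics/{tag}_{n}.png",o[n]["img"])
    pickle.dump(o,open(f"pics/{tag}.pkl","wb")); return o
E
python3 - <<'E'
from h import *
o=snap(["scene","side","wrist"],"a")
for n,c in o.items(): print(n,c["mtx"],c["eye"],c["attitude"],[k for k in c])
a=np.hstack([o["scene"]["img"],o["side"]["img"]]);
from bench import r; print(r.sense())
E
```

```text
scene [[438.95223303   0.         280.06933008]
 [  0.         438.95223303 210.25970334]
 [  0.           0.           1.        ]] [1203.88750439  221.76319967 1011.933923  ] [ 39.49123545  -0.59073607 107.56500867] ['img', 'mtx', 'eye', 'attitude']
side [[492.89104571   0.         274.64226995]
 [  0.         492.89104571 206.10250653]
 [  0.           0.           1.        ]] [ 190.04495174 -870.78625415  997.16664876] [ 47.43762785  -0.75735918 -21.55844648] ['img', 'mtx', 'eye', 'attitude']
wrist [[352.00256246   0.         277.01003269]
 [  0.         352.00256246 206.15692099]
 [  0.           0.           1.        ]] [ 59.96038074 602.55630881 372.4040975 ] [-16.94559523   0.12473697  77.3155563 ] ['img', 'mtx', 'eye', 'attitude']
{'time': 0.15, 'joint_pos': array([ 7.23981857e+01,  7.50978621e+00,  8.53119946e+01, -3.86840968e-04,
        8.72639211e+01, -4.89367295e+00]), 'qd': array([ 0.00742315, -0.0482484 , -0.23047522,  0.11945373,  0.05821764,
       -0.01858201]), 'joint_efforts': array([ 3.95734614e-04, -5.70061755e+01, -5.01158094e+01, -1.89931129e-04,
        9.56434087e-03,  1.70220881e-05]), 'tool_pos': array([131.85027864, 584.90306486, 230.16558008]), 'tcp_rot': array([-1.79914578e+02, -6.92599518e-03,  1.67291872e+02]), 'ft_force': array([-0.18666698, -0.42360794,  0.79918647]), 'wrist_torque': array([-0.08701336,  0.01090588, -0.0286757 ]), 'grip_force': 0.0, 'finger_gap': 85.59514109262739}
```

View pics/a_scene.png

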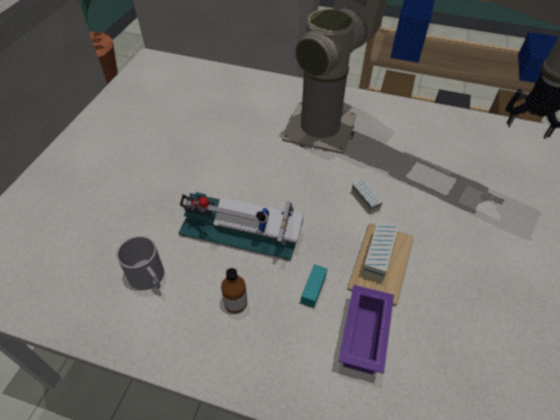

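View pics/a_side.png

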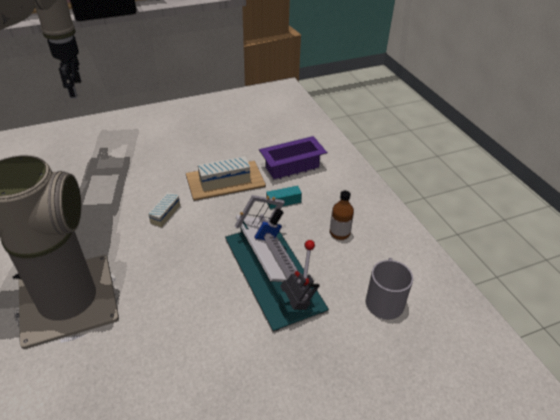

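Scene view: splitter around (245,222) with wire frame at right (285,222), red knob near (203,203), pusher post (262,216). Loaf is on the board at (381,250), with the small look-alike at (367,194), turquoise bar (314,285), mould (368,328), jug (141,263) and bottle (234,291).

```bash
python3 - <<'E'
from h import *
o=pickle.load(open("pics/a.pkl","rb"))
def crop(n,x,y,w,h,s): return cv2.resize(o[n]["img"][y:y+h,x:x+w],None,fx=s,fy=s,interpolation=cv2.INTER_CUBIC)
A=crop("scene",170,180,150,80,5.333)[:426]; 
a=crop("scene",175,185,133,75,3); b=crop("side",220,185,133,145,3); c=crop("scene",340,215,80,90,3); d=crop("side",180,145,90,60,3)
can=np.zeros((600,800,3),np.uint8)
can[:225,:399]=a; can[:435,400:799]=b; can[230:500,:240]=c; can[440-0:440+150,400:670]=d[:150]
cv2.imwrite("pics/b.png",can)
E
```

```text
(no output)
```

View pics/b.png

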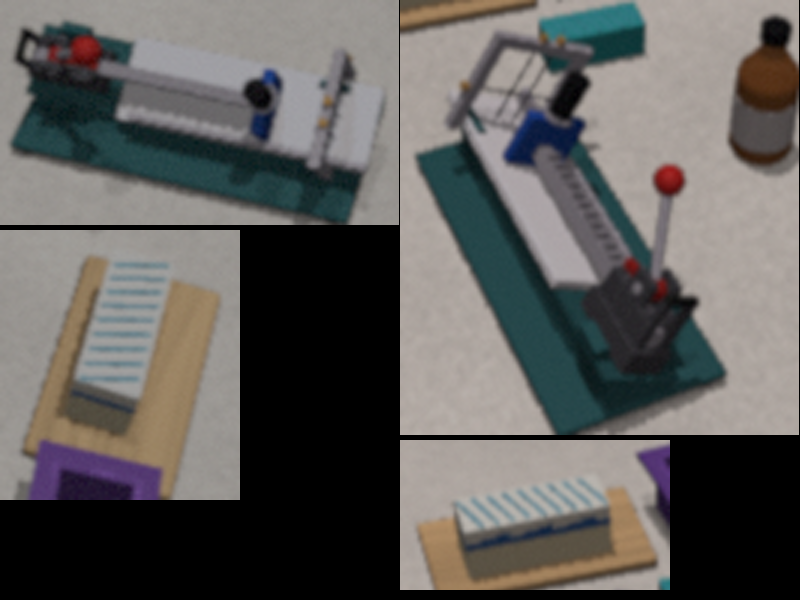

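```bash
cat >> h.py <<'E'
def bed(v):
    th=v[2]; Rz=R.from_euler('z',th).as_matrix(); s,c=.5,np.cos(np.pi/6)
    return Rz@np.array([[c,0,s],[0,1,0],[-s,0,c]]), np.array([v[0],v[1],58.])
def b2w(v,p): Q,t=bed(v); return Q@np.array(p,float)+t
def w2b(v,p): Q,t=bed(v); return Q.T@(np.array(p,float)-t)
def blob(img,lo,hi,roi=None,k=0):
    h=cv2.cvtColor(img,cv2.COLOR_BGR2HSV); m=cv2.inRange(h,lo,hi)
    if roi: z=np.zeros_like(m); x,y,w,H=roi; z[y:y+H,x:x+w]=m[y:y+H,x:x+w]; m=z
    n,l,s,c=cv2.connectedComponentsWithStats(m); i=np.argsort(-s[1:,4])[k]+1
    return (l==i).astype(np.uint8)*255,c[i],s[i]
E
python3 - <<'E'
from h import *
from scipy.optimize import least_squares
o=pickle.load(open("pics/a.pkl","rb")); S,D=o["scene"],o["side"]
def knob(c,roi):
    h=cv2.cvtColor(c["img"],cv2.COLOR_BGR2HSV); m=cv2.inRange(h,(0,150,90),(8,255,255))|cv2.inRange(h,(172,150,90),(180,255,255))
    z=np.zeros_like(m);x,y,w,H=roi;z[y:y+H,x:x+w]=m[y:y+H,x:x+w]
    n,l,s,ce=cv2.connectedComponentsWithStats(z); i=np.argmax(s[1:,4])+1; print(s[i],ce[i]); return ce[i]
kS=knob(S,(190,190,40,30)); kD=knob(D,(295,230,30,25))
print("knob",tri([S,D],[kS,kD]))
f=lambda x,y:(175+x/3,185+y/3); g=lambda x,y:(220+(x-400)/3,185+y/3)
pt=tri([S,D],[f(257,93),g(575,84)]); print("post top-ish",pt)
prs=dict(up0=(f(137,42),g(555,283)),up1=(f(384,92),g(466,128)),fr_u=(f(342,53),g(500,38)))
for k,(a,b) in prs.items(): print(k,tri([S,D],[a,b]))
for z in(16,):
  for uv in [f(13,150),f(345,218)]: print("base S",onz(S,uv,z))
  for uv in [g(417,155),g(723,372),g(560,432)]: print("base D",onz(D,uv,z))
def res(v):
    P=[((-40,-15,0),)+prs["up0"],((-40,225,0),)+prs["up1"],((-52,190,90),)+prs["fr_u"],
       ((0,-68+85*np.sin(.733-v[4]),46+85*np.cos(.733-v[4])),kS,kD)]
    return np.concatenate([proj(c,b2w(v,p))-u for p,a,b in P for c,u in((S,a),(D,b))])
s=least_squares(res,[600,0,0,100,.1],loss='soft_l1'); print(s.x,np.round(s.fun if 0 else res(s.x),1)); print("post in bed",w2b(s.x,pt))
# loaf
for n,c,uvs in(("S",S,[(340+x/3,215+(y-230)/3) for x,y in((110,264),(172,264),(137,396),(73,382))]),("D",D,[(180+(x-400)/3,145+(y-440)/3) for x,y in((455,502),(602,478),(608,508),(465,530))])):
    P=np.array([onz(c,u,74) for u in uvs]); print(n,P.round(1).tolist(),P.mean(0))
for n,c,uv in(("bottleS",S,(234,308)),("bottleD",D,(341,236)),("jugS",S,(143,283)),("jugD",D,(386,312))): print(n,onz(c,uv,0))
E
```

```text
[199 197   9   8  58] [202.89655172 200.60344828]
[305 241   9   7  54] [309.33333333 244.01851852]
knob [ 562.75425163 -177.9719876   161.16825067]
post top-ish [545.18861969 -29.15412763 134.65578731]
up0 [ 471.71007657 -175.42689105   69.2545686 ]
up1 [458.33013366  50.75016608  49.57340239]
fr_u [497.48223739  30.16160607 153.941305  ]
base S [ 591.36669343 -257.38449847   16.        ]
base S [568.13912936  59.42243604  16.        ]
base D [422.95632302  50.27718619  16.        ]
base D [ 579.60010984 -266.77280469   16.        ]
base D [ 437.36041581 -271.86446096   16.        ]
[ 5.04555070e+02 -1.61019844e+02  1.97679293e-02  1.00000000e+02
  1.16274062e-01] [ -0.1  -2.8   0.2  -1.5  -0.2  -0.2  -4.  -14.2  -1.2  -0.8   0.8  -2.7
   0.2   0.6   0.3   1.3]
post in bed [ -0.88775054 131.03676341  88.00193587]
S [[436.9, 262.2, 74.0], [419.6, 315.4, 74.0], [567.6, 306.9, 74.0], [570.5, 253.6, 74.0]] [498.61997925 284.53910701  74.        ]
D [[421.0, 310.2, 74.0], [573.2, 296.0, 74.0], [562.4, 246.6, 74.0], [418.5, 263.1, 74.0]] [493.78381188 278.96596661  74.        ]
bottleS [746.09359283 -34.04527755   0.        ]
bottleD [730.24640629 -47.39186502   0.        ]
jugS [ 752.24629291 -286.79968839    0.        ]
jugD [ 714.79150208 -315.83708144    0.        ]
```

Call:
step_arm(
  targets=[
    [[30,-28,14,0,0,0],[60,-56,28,0,0,0],[90,-84,42,0,0,0],[120,-112,56,0,0,0],[150,-140,70,0,0,0],[180,-168,84,0,0,0],[210,-196,98,0,0,0],[240,-224,112,0,0,0],[270,-252,126,0,0,0],[300,-280,140,0,0,0],[330,-308,150,0,0,0],[330,-308,150,0,0,0]],
  ],
)

```text
time: 1.15
tool_pos: [465.1, 273.9, 382.4]
tcp_rot: [180.0, 0.1, 167.1]
ft_force: [-0.0, 1.1, -0.4]
finger_gap: 85.6
grip_force: 0.0
```

```bash
python3 - <<'E'
from h import *
from bench import r
o=snap(["wrist"],"c"); s=r.sense(); print(s["time"],s["tool_pos"],s["tcp_rot"],s["joint_pos"],o["wrist"]["eye"],o["wrist"]["attitude"])
cv2.imwrite("pics/c2.png",cv2.resize(o["wrist"]["img"],(800,600),interpolation=cv2.INTER_CUBIC))
E
```

```text
1.2 [465.91532289 273.15302941 382.47965046] [-1.79985566e+02  1.74355869e-01  1.67016277e+02] [ 25.02269435  -2.57622381  79.96100736  -0.12160948 102.48669474
 -52.0199872 ] [392.81487273 291.68453908 524.59812209] [-1.70987047e+01  2.87576712e-02  7.71288051e+01]
```

View pics/c2.png

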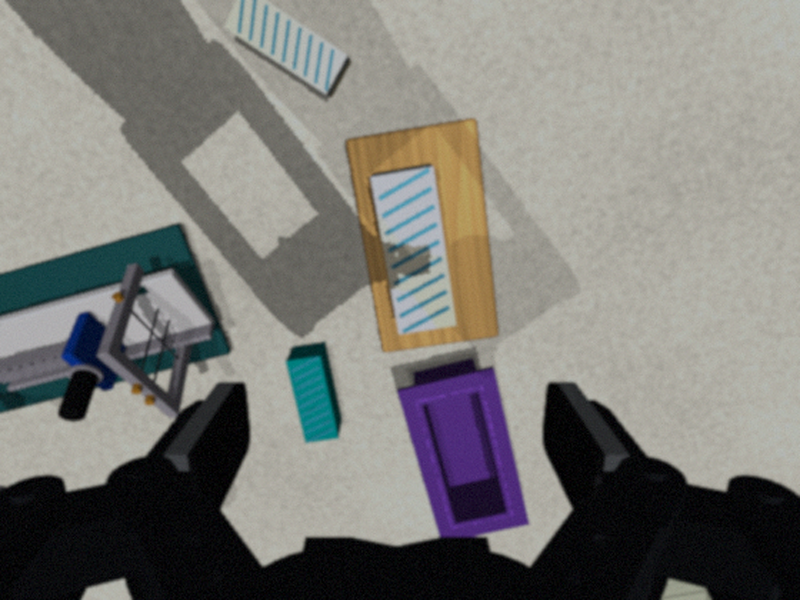

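Wrist view: loaf top corners at about (371,176), (432,164), (456,326), (399,334); the machine's far end is at left, with the base corner at (180,224)/(229,350) and the post top at (72,400).

```bash
python3 - <<'E'
from h import *
W=pickle.load(open("pics/c.pkl","rb"))["wrist"]; k=.7
g=lambda p,z:onz(W,(p[0]*k,p[1]*k),z)[:2].round(1)
L=np.array([g(p,74) for p in((371,176),(432,164),(456,326),(399,334))]); print(L,L.mean(0), np.linalg.norm(L[1]-L[0]),np.linalg.norm(L[2]-L[1]), np.degrees(np.arctan2(*((L[2]+L[3]-L[0]-L[1])[::-1]))))
B=np.array([g(p,14) for p in((346,140),(476,119),(498,334),(384,350))]); print("board",B.tolist(),B.mean(0))
print("base",g((180,224),16),g((229,350),16)); print("bed end up",g((172,270),78),"fr up",g((137,264),58+26+78))
print("mould",[g(p,68).tolist() for p in((400,392),(493,368),(527,522),(443,538))])
E
```

```text
[[417.4 263.7]
 [419.3 317.7]
 [571.4 309.7]
 [567.3 254.8]] [493.85  286.475] 54.033415587023555 152.31024259714115 -3.20294638975538
board [[382.2, 244.3], [391.3, 370.8], [614.5, 355.0], [605.2, 229.7]] [498.3  299.95]
base [423.6  59.9] [566.6  64.3]
bed end up [458.2  66.4] fr up [435.8  85.1]
mould [[631.1, 241.4], [625.8, 337.5], [818.0, 342.9], [818.6, 248.3]]
```

Call:
step_arm(
  targets=[
    [[2,-36,6,0,0,-0.11],[4,-72,12,0,0,-0.22],[6,-108,18,0,0,-0.33],[8,-144,24,0,0,-0.44],[10,-180,30,0,0,-0.55],[12,-216,36,0,0,-0.66],[14,-252,40,0,0,-0.77],[16,-288,44,0,0,-0.88],[18,-324,44,0,0,-0.99],[20,-360,44,0,0,-1.1],[22,-390,44,0,0,-1.21],[24,-420,44,0,0,-1.3]],
  ],
)

```text
time: 2.2
tool_pos: [485.6, -144.2, 424.7]
tcp_rot: [-180.0, -0.0, 92.4]
ft_force: [0.7, 0.2, -0.2]
finger_gap: 85.0
grip_force: 0.0
```

```bash
python3 - <<'E'
from h import *
from bench import r
o=snap(["wrist"],"d"); s=r.sense(); print(s["time"],s["tool_pos"],s["tcp_rot"],s["joint_pos"],o["wrist"]["eye"],o["wrist"]["attitude"])
cv2.imwrite("pics/d2.png",cv2.resize(o["wrist"]["img"],(800,600),interpolation=cv2.INTER_CUBIC))
E
```

```text
2.25 [ 485.50306651 -148.66605925  423.72425563] [-1.79886948e+02  1.17215909e-01  9.19359736e+01] [-22.70139479  -6.44318016  79.33175461  -0.1608374  107.16525799
 -24.68464828] [483.10870801 -68.84483193 567.03032769] [-16.9627338    0.02614532   2.4737399 ]
```

View pics/d2.png

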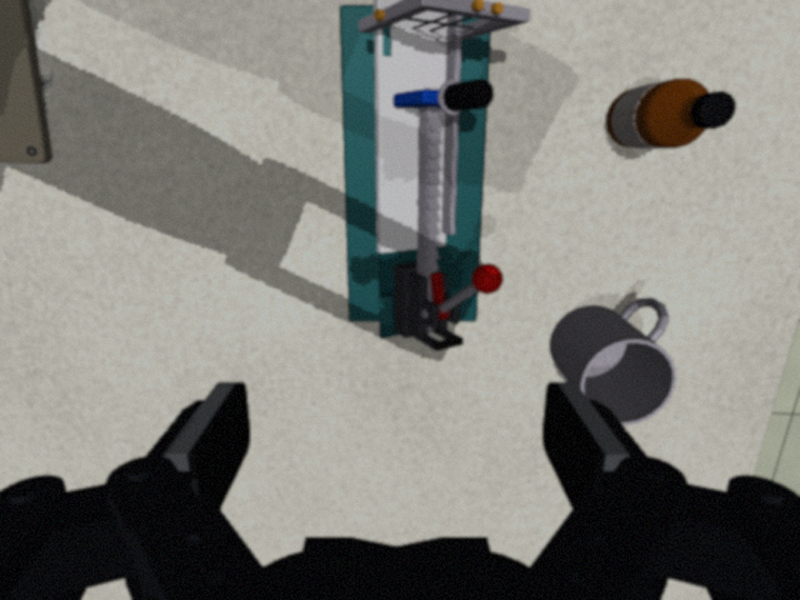

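Wrist view over the splitter: red knob (488,278), post axis from (447,97) to the top at (485,94), bed's rear uphill corner (378,252), base rear corners (350,320) and (476,320), wire frame across the top; jug at (620,360), bottle at (670,112).

```bash
python3 - <<'E'
from h import *
from scipy.optimize import least_squares
o=pickle.load(open("pics/a.pkl","rb")); S,D=o["scene"],o["side"]
C=pickle.load(open("pics/c.pkl","rb"))["wrist"]; W0=pickle.load(open("pics/d.pkl","rb"))["wrist"]
W=snap(["wrist"],"e")["wrist"]; print(W["eye"],W["attitude"])
def knob(c,roi):
    h=cv2.cvtColor(c["img"],cv2.COLOR_BGR2HSV); m=cv2.inRange(h,(0,150,60),(8,255,255))|cv2.inRange(h,(172,150,60),(180,255,255))
    z=np.zeros_like(m);x,y,w,H=roi;z[y:y+H,x:x+w]=m[y:y+H,x:x+w]
    n,l,s,ce=cv2.connectedComponentsWithStats(z); i=np.argmax(s[1:,4])+1; print(s[i],ce[i]); return ce[i]
kS=knob(S,(190,190,40,30)); kD=knob(D,(295,230,30,25)); kW0=knob(W0,(325,180,40,30)); kW=knob(W,(325,180,40,35))
print("knob SD",tri([S,D],[kS,kD]),"all",tri([S,D,W],[kS,kD,kW]),tri([S,D,W0],[kS,kD,kW0]))
for uv in((343,5),(350,320),(476,320),(492,20)): print("base",onz(W0,np.array(uv)*.7,16)[:2])
for uv in((378,252),(376,30)): print("bedup",onz(W0,np.array(uv)*.7,78)[:2])
f=lambda x,y:(175+x/3,185+y/3); g=lambda x,y:(220+(x-400)/3,185+y/3); w=lambda x,y:(x*.7,y*.7)
# post top: disc centre
T=[(S,f(254,95)),(D,g(578,75)),(W0,w(484,94)),(C,w(70,412))]
print("posttop",tri(*zip(*T)),[ (proj(c,tri(*zip(*T)))-u).round(1).tolist() for c,u in T])
pts=[((-40,-15,0),S,f(137,42)),((-40,-15,0),D,g(555,283)),((-40,-15,0),W0,w(378,252)),
     ((-40,225,0),C,w(172,270)),((-52,185,90),D,g(500,38)),((-52,190,90),C,w(133,266))]
def res(v,full=False):
    kb=(0,-68+85*np.sin(.733-v[4]),46+85*np.cos(.733-v[4]))
    P=pts+[(kb,S,kS),(kb,D,kD),(kb,W0,kW0)]+[((0,v[3]-6,100),c,u) for c,u in T]
    return np.concatenate([proj(c,b2w(v,p))-u for p,c,u in P])
s=least_squares(res,[500,-161,.03,137,.1],loss='soft_l1'); print(s.x, res(s.x).reshape(-1,2).round(1).tolist())
E
```

```text
[483.85660494 -72.90597046 565.94024341] [-17.09572544   0.11536052   1.961168  ]
[197 197  12  11  87] [202.98850575 201.75862069]
[305 241   9   9  62] [309.25806452 244.5483871 ]
[331 186  20  19 293] [340.59385666 194.64163823]
[333 181  19  19 296] [341.87837838 190.14527027]
knob SD [ 563.54412747 -177.32426528  158.12614982] all [ 563.88734575 -176.60177366  157.8684073 ] [ 563.86131208 -176.6493631   157.87544576]
base [426.04224867  55.69881576]
base [ 438.28702638 -270.06075298]
base [ 584.76105391 -263.70862418]
base [572.39970207  48.89420629]
bedup [ 469.86663421 -174.62947036]
bedup [461.59658115  23.44330968]
posttop [549.85099692 -29.52952648 141.56489851] [[0.3, -1.1], [0.9, 0.7], [-0.9, -0.8], [1.7, 0.9]]
[ 5.04474200e+02 -1.57114871e+02  5.00037519e-02  1.30932238e+02
  1.52567520e-01] [[0.8, -2.5], [-0.1, -2.4], [0.6, -0.5], [-0.2, 0.4], [-1.1, -1.9], [-21.7, 59.1], [0.9, -0.3], [0.4, -0.7], [0.2, 0.2], [0.4, -2.4], [0.4, 0.1], [-2.0, -0.8], [-0.7, 1.0]]
```

```bash
cat >> h.py <<'E'
V=(504,-158,.043)
def delta(p,turn=None):
    "shift from commanded/measured tool to bed point p; turn vector to tool square to bed"
    from bench import r
    s=r.sense(); Q,t=bed(V); w=b2w(V,p)
    Rt=np.column_stack([Q[:,1],Q[:,0],-Q[:,2]]); Rn=R.from_euler('xyz',s["tcp_rot"],degrees=True)
    print("t",s["time"],"tool in bed",w2b(V,s["tool_pos"]).round(1),"world",s["tool_pos"].round(1),"shift",(w-s["tool_pos"]).round(1),"turn",(R.from_matrix(Rt)*Rn.inv()).as_rotvec().round(4),"F",s["ft_force"].round(1),"j",s["joint_pos"].round(0))
E
python3 - <<'E'
from h import *
delta((0,25,127)); delta((0,25,200))
E
```

```text
t 2.3 tool in bed [-198.4   12.7  307.7] world [ 485.5 -146.1  423.7] shift [  80.8   15.8 -255.7] turn [-0.0217  0.521   0.0017] F [-0.2  0.6 -0.6] j [-22.  -7.  79.  -0. 107. -25.]
t 2.3 tool in bed [-198.4   12.7  307.7] world [ 485.5 -146.1  423.7] shift [ 117.3   17.4 -192.5] turn [-0.0217  0.521   0.0017] F [-0.2  0.6 -0.6] j [-22.  -7.  79.  -0. 107. -25.]
```

Call:
step_arm(
  targets=[
    [[15,2,-24,-0.003,0.06,0],[30,4,-48,-0.005,0.12,0],[45,6,-72,-0.008,0.18,0],[60,9,-96,-0.01,0.24,0],[75,12,-120,-0.013,0.3,0],[90,14,-144,-0.015,0.36,0],[105,16,-168,-0.018,0.42,0],[117,17,-192,-0.02,0.48,0],[105,17,-214,-0.022,0.521,0.002],[93,16,-235,-0.022,0.521,0.002],[81,16,-256,-0.022,0.521,0.002],[81,16,-256,-0.022,0.521,0.002]],
  ],
  fingers=1,
)

```text
time: 3.3
tool_pos: [562.8, -124.7, 162.6]
tcp_rot: [-149.5, -0.4, 93.0]
ft_force: [-0.8, 1.0, -1.2]
finger_gap: 0.0
grip_force: 0.0
```

```bash
python3 - <<'E'
from h import *
delta((0,-74,127))
E
```

```text
t 3.3 tool in bed [ -0.2  30.7 120.7] world [ 562.8 -124.7  162.6] shift [   7.8 -104.5    5.4] turn [-0.0072 -0.0094 -0.0089] F [-0.8  1.  -1.2] j [-13.  36.  62.  -8. 111. -17.]
```

Call:
step_arm(
  targets=[
    [[1,-8,2,0,0,0],[1,-16,3,0,0,0],[1,-25,4,0,0,0],[1,-34,4,0,0,0],[2,-43,4,0,0,0],[2,-52,4,0,0,0],[3,-61,4,0,0,0],[3,-70,4,0,0,0],[4,-79,4,0,0,0],[4,-88,4,0,0,0],[4,-97,4,0,0,0],[5,-105,4,0,0,0]],
  ],
)

```text
time: 4.3
tool_pos: [571.8, -232.7, 172.9]
tcp_rot: [-150.1, -0.2, 92.9]
ft_force: [0.4, 0.2, 0.1]
finger_gap: -0.3
grip_force: 0.0
```

Call:
step_arm(
  targets=[
    [[0,-4,0,0,0,0],[0,-8,0,0,0,0],[0,-8,0,0,0,0],[0,-8,0,0,0,0]],
  ],
)

```text
time: 4.63
tool_pos: [572.0, -239.6, 172.9]
tcp_rot: [-150.1, -0.2, 92.9]
ft_force: [0.9, 0.4, -0.3]
finger_gap: -0.3
grip_force: 0.0
```

```bash
python3 - <<'E'
from h import *
delta((0,-74,127)); o=snap(["scene","side"],"f")
a=o["scene"]["img"][170:270,160:320]; b=o["side"]["img"][180:330,220:350]
can=np.zeros((450,790,3),np.uint8); can[:250,:400]=cv2.resize(a,(400,250)); can[:450,400:790]=cv2.resize(b,(390,450)); cv2.imwrite("pics/f2.png",can)
E
```

```text
t 4.6333 tool in bed [ -1.7 -84.5 131.7] world [ 572.  -239.6  172.9] shift [-1.4 10.4 -5. ] turn [-0.0041  0.0019 -0.0069] F [ 0.9  0.4 -0.3] j [-21.  41.  54. -12. 112. -26.]
```

View pics/f2.png

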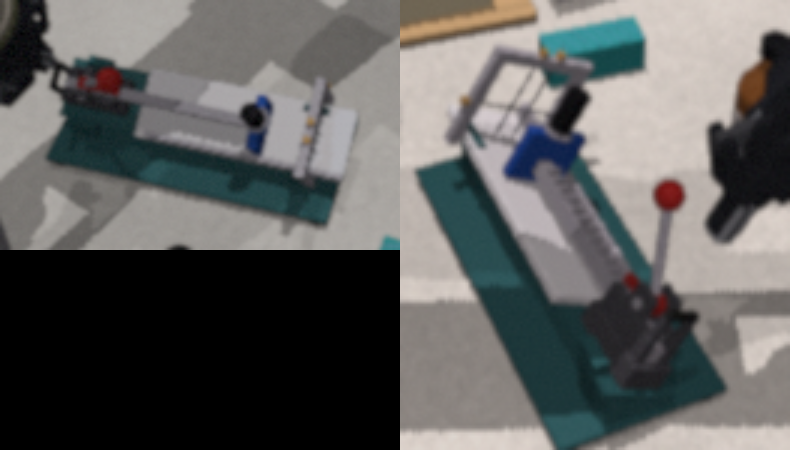

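```bash
python3 - <<'E'
from h import *
o=pickle.load(open("pics/f.pkl","rb"))
for n in o:
    c=o[n]; print(n,c["eye"],c["attitude"],"tip",proj(c,b2w(V,(0,-84,110))),"tcp",proj(c,b2w(V,(0,-84,132))),"knob0",proj(c,(563.9,-176.6,157.9)))
a=np.hstack([o["scene"]["img"][100:300,60:330],o["side"]["img"][130:330,220:490]])
cv2.imwrite("pics/f3.png",cv2.resize(a,(800,296),interpolation=cv2.INTER_CUBIC))
E
```

```text
scene [1203.88750439  221.76319967 1011.933923  ] [ 39.49123545  -0.59073607 107.56500867] tip [181.67229574 196.81636912] tcp [178.7300969  195.00921863] knob0 [203.609837   201.74580115]
side [ 190.04495174 -870.78625415  997.16664876] [ 47.43762785  -0.75735918 -21.55844648] tip [320.73993547 265.4081674 ] tcp [325.77298325 258.29039916] knob0 [309.72986727 244.57687537]
```

View pics/f3.png

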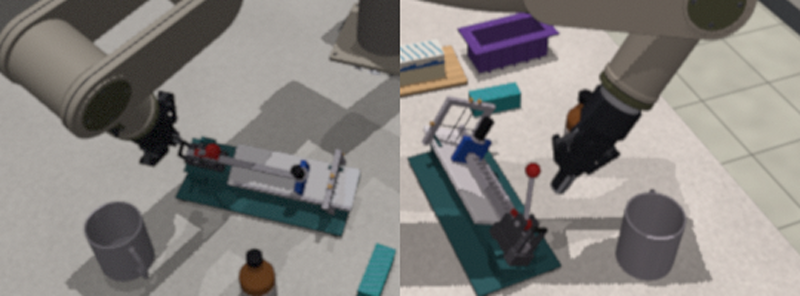

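```bash
python3 - <<'E'
from h import *
o=pickle.load(open("pics/f.pkl","rb")); S,D=o["scene"],o["side"]
for a,b in(((185,198),(328,257)),((183,197),(326,258)),((182,196),(328,257))):
    p=tri([S,D],[a,b]); print(p,w2b(V,p),proj(S,p)-a,proj(D,p)-b)
E=[cv2.resize(S["img"][175:225,160:240],(400,250),interpolation=cv2.INTER_CUBIC),cv2.resize(D["img"][225:285,290:370],(400,300),interpolation=cv2.INTER_CUBIC)]
can=np.zeros((300,800,3),np.uint8); can[:250,:400]=E[0]; can[:,400:]=E[1]; cv2.imwrite("pics/f4.png",can)
from bench import r; s=r.sense(); print(s["tool_pos"],s["tcp_rot"], R.from_euler('xyz',s["tcp_rot"],degrees=True).as_matrix().round(2))
E
```

```text
[ 578.6854375  -226.93991456  165.80725521] [  8.14960281 -72.08667367 129.19027101] [-2.3836488   1.25613211] [-2.7763567  -1.20377142]
[ 574.90654647 -231.07071451  166.38134609] [  4.43918698 -76.05121303 127.71096447] [-1.25082261  0.6632358 ] [-1.46835895 -0.63198904]
[ 577.32850894 -232.93119632  171.40410469] [  3.95408857 -78.01408739 133.23067484] [-1.65942974  0.87285138] [-1.94402865 -0.83455972]
[ 572.04742802 -239.26413664  172.99893584] [-150.12116393   -0.23277886   92.8904427 ] [[-0.05  0.87 -0.5 ]
 [ 1.    0.05 -0.02]
 [ 0.   -0.5  -0.87]]
```

View pics/f4.png

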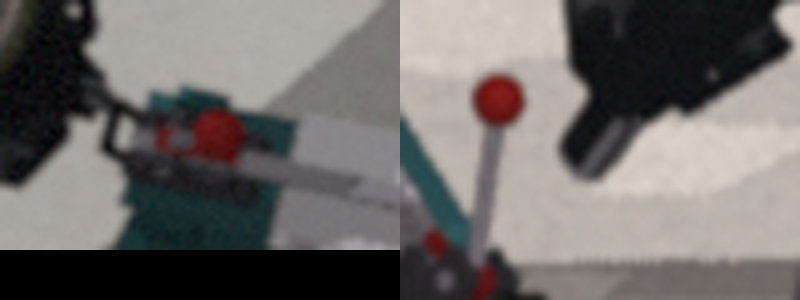

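The knob (scene (203,201)) has not moved; the fingertip at side (327,259) looks higher than expected and rode over it. I'll check the fingertip position numerically in the wrist image.

```bash
python3 - <<'E'
from h import *
from bench import r
W=snap(["wrist"],"g")["wrist"]; s=r.sense(); I=W["img"]; g=I.max(2)
print(W["eye"],W["attitude"],s["tool_pos"])
for c in range(217,340,10): print(c," ".join(str(g[q,c]) for q in range(196,300,5)))
print("tip pred",proj(W,b2w(V,w2b(V,s["tool_pos"])-[0,0,22])),"tcp",proj(W,s["tool_pos"]))
h=cv2.cvtColor(I,cv2.COLOR_BGR2HSV); m=cv2.inRange(h,(0,150,50),(8,255,255))|cv2.inRange(h,(172,150,50),(180,255,255))
n,l,st,ce=cv2.connectedComponentsWithStats(m)
for i in range(1,n):
    if st[i,4]>30: print(st[i],ce[i])
print("knob pred",proj(W,(563.9,-176.6,157.9)))
E
```

```text
[ 640.01371866 -160.77861852  296.67114762] [-16.71357697  29.88310374   3.03274009] [ 572.06980641 -239.2120858   173.02739386]
217 229 228 229 231 232 232 230 230 234 231 231 229 229 230 231 228 227 228 230 233 226
227 233 231 228 226 230 232 229 227 229 230 229 229 229 228 223 228 229 228 228 228 231
237 77 95 212 221 225 218 227 227 225 222 226 231 222 225 226 227 227 231 227 229 229
247 37 38 88 92 89 89 225 233 228 229 226 226 226 224 202 19 17 19 8 19 21
257 56 40 46 48 48 60 71 127 105 73 75 219 228 229 25 8 20 18 21 29 17
267 65 34 25 33 41 45 28 31 83 21 18 216 66 69 64 65 64 65 62 67 93
277 109 107 90 113 116 157 103 225 182 25 17 212 1 6 6 10 11 18 10 16 18
287 118 109 91 112 112 98 106 216 180 16 13 220 61 63 66 63 66 62 63 63 97
297 42 37 44 42 40 39 23 20 20 17 23 218 222 219 30 15 20 26 18 27 14
307 77 51 44 49 48 57 219 225 220 218 214 221 222 227 203 11 16 18 11 17 16
317 45 47 45 48 49 51 225 228 220 225 227 227 222 226 228 229 226 226 225 228 229
327 47 45 43 44 49 233 223 224 223 222 230 221 227 226 229 221 227 228 225 226 228
337 37 42 60 63 59 157 228 231 225 230 220 224 224 226 222 224 225 228 227 227 231
tip pred [275.31063033 253.19233532] tcp [275.18371216 273.7159116 ]
[ 256   97   58   59 2699] [284.13708781 126.56502408]
[272 182  19  25 251] [281.19123506 198.69322709]
knob pred [282.70623676 128.32164207]
```

The three cameras agree that the closed fingertips sit about at the reported TCP, roughly 22 mm shorter than I assumed, so the tool slid over the ball. I'll go back over the knob and push about 25–30 mm lower.

Call:
step_arm(
  targets=[
    [[6,0,10,0,0,0],[10,0,17,0,0,0],[9,20,17,0,0,0],[8,45,17,0,0,0],[7,70,17,0,0,0],[6,95,17,0,0,0],[6,112,17,0,0,0],[0,112,7,0,0,0],[-6,111,-4,0,0,0],[-12,111,-15,0,0,0],[-16,111,-25,0,0,0],[-19,111,-31,0,0,0]],
  ],
)

```text
time: 5.78
tool_pos: [552.4, -128.5, 140.9]
tcp_rot: [-150.1, -0.2, 92.9]
ft_force: [-1.3, -0.3, -0.1]
finger_gap: 0.1
grip_force: 0.0
```

Call:
step_arm(
  targets=[
    [[0,0,0,0,0,0],[0,-5,0,0,0,0],[1,-14,0,0,0,0],[1,-23,0,0,0,0],[1,-32,0,0,0,0],[2,-41,0,0,0,0],[2,-50,0,0,0,0],[3,-59,0,0,0,0],[3,-68,0,0,0,0],[3,-77,0,0,0,0],[4,-86,0,0,0,0],[4,-95,0,0,0,0]],
  ],
)

```text
time: 6.78
tool_pos: [557.0, -224.6, 141.9]
tcp_rot: [-150.1, -0.2, 92.9]
ft_force: [0.8, -0.5, -0.3]
finger_gap: -0.3
grip_force: 0.0
```

```bash
cat >> h.py <<'E'
def reds(c):
    h=cv2.cvtColor(c["img"],cv2.COLOR_BGR2HSV); m=cv2.inRange(h,(0,150,60),(8,255,255))|cv2.inRange(h,(172,150,60),(180,255,255))
    n,l,s,ce=cv2.connectedComponentsWithStats(m); return [(ce[i].round(1).tolist(),int(s[i,4])) for i in range(1,n) if s[i,4]>12]
def kb(a): return b2w(V,(0,-68+85*np.sin(.733-a),46+85*np.cos(.733-a)))
E
python3 - <<'E'
from h import *
delta((0,-85,98)); o=snap(["scene","side","wrist"],"i")
for n in o: print(n,reds(o[n]),"pred .15/.9/1.5",[proj(o[n],kb(a)).round(1).tolist() for a in(.15,.9,1.5)])
E
```

```text
t 6.7833 tool in bed [  1.4 -68.9  97.7] world [ 557.  -224.6  141.9] shift [ -0.4 -16.2   1. ] turn [-0.004   0.0018 -0.0069] F [ 0.8 -0.5 -0.3] j [-20.  39.  60. -12. 109. -24.]
scene [([197.5, 203.0], 22)] pred .15/.9/1.5 [[203.6, 201.2], [179.7, 195.3], [166.7, 193.7]]
side [([328.5, 268.9], 74), ([304.9, 271.8], 38)] pred .15/.9/1.5 [[309.6, 244.3], [324.9, 258.4], [329.3, 280.1]]
wrist [([276.5, 229.5], 536), ([276.8, 374.1], 219)] pred .15/.9/1.5 [[272.4, 177.8], [271.6, 345.2], [272.0, 393.0]]
```

Call:
step_arm(
  targets=[
    [[7,0,12,0,0,0],[14,0,24,0,0,0],[20,10,37,0,0,0],[19,35,37,0,0,0],[18,60,37,0,0,0],[17,85,37,0,0,0],[16,110,37,0,0,0],[15,135,37,0,0,0],[14,160,37,0,0,0],[12,180,37,0,0,0],[11,196,37,0,0,0],[11,196,37,0,0,0]],
  ],
  fingers=-1,
)

```text
time: 7.93
tool_pos: [567.8, -24.0, 179.1]
tcp_rot: [-150.1, -0.3, 93.1]
ft_force: [-0.2, 0.2, 0.8]
finger_gap: 85.5
grip_force: 0.0
```

```bash
python3 - <<'E'
from h import *
delta((0,126,62)); o=snap(["scene","side","wrist"],"j")
for n in o: print(n,reds(o[n]),"pred 1.2/1.5",[proj(o[n],kb(a)).round(1).tolist() for a in(1.2,1.5)])
W=o["wrist"]; g=W["img"].max(2)
print("post top pred",proj(W,b2w(V,(0,126,100))),"bottom",proj(W,b2w(V,(0,126,56))))
m,c,s=blob(W["img"],(100,150,40),(125,255,255)); print("blue",c,s, "pred plate top", proj(W,b2w(V,(-30,132,56))),proj(W,b2w(V,(30,132,56))))
cv2.imwrite("pics/j2.png",cv2.resize(W["img"],(800,600)))
E
```

```text
t 7.9333 tool in bed [ -0.4 131.1 139.6] world [567.8 -24.  179.1] shift [-38.2  -6.8 -67.4] turn [-0.0052  0.0018 -0.0107] F [-0.2  0.2  0.8] j [ -5.  34.  63.  -4. 113.  -9.]
scene [([165.2, 193.8], 44), ([194.4, 202.0], 17)] pred 1.2/1.5 [[172.1, 194.1], [166.7, 193.7]]
side [([306.8, 272.6], 43), ([329.9, 280.5], 76)] pred 1.2/1.5 [[328.2, 268.6], [329.3, 280.1]]
wrist [] pred 1.2/1.5 [[273.1, 565.3], [273.1, 558.6]]
post top pred [275.88953524 243.01326138] bottom [275.9511932  217.52996691]
blue [283.30993789 205.67888199] [ 239  192   86   33 1610] pred plate top [231.50052042 208.74169914] [320.49762066 209.46960212]
```

View pics/j2.png

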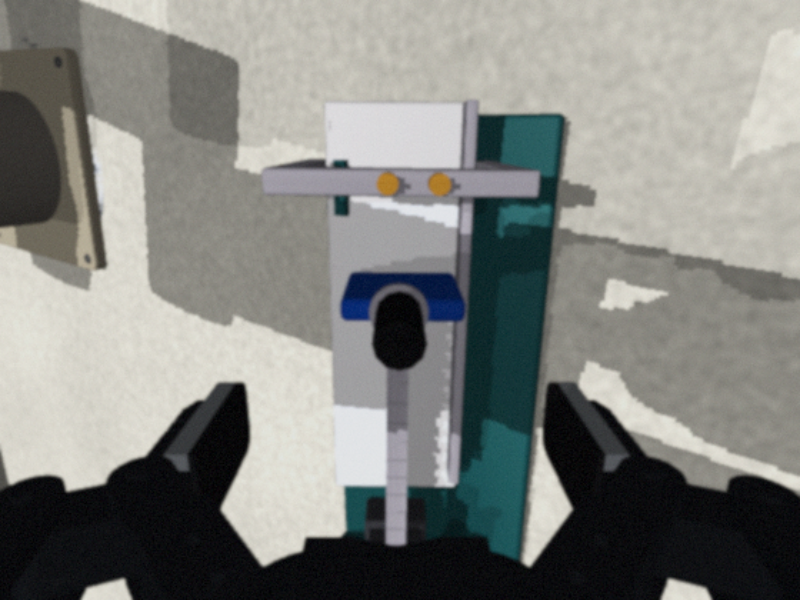

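Wrist view: the post sits squarely between the open fingers, top disc centre (399,340), plate from x=342 to 463, frame from 263 to 540. The pawl knob is at its 1.5 rad position.

```bash
python3 - <<'E'
from h import *
from scipy.optimize import least_squares
W=pickle.load(open("pics/j.pkl","rb"))["wrist"]; w=lambda x,y:np.array((x*.7,y*.7))
def res(v):
    P=[((-40,225,0),w(326,101)),((-40,-15,0),w(338,486)),((-52,195,90),w(263,169)),((52,195,90),w(540,169)),((-52,185,90),w(263,194)),((52,185,90),w(540,194)),
       ((0,v[3]-6,100),w(399,341)),((-30,v[3],56),w(348,275)),((30,v[3],56),w(458,274)),((33,225,16),w(465,101)),((39,225,16),w(478,101))]
    return np.concatenate([proj(W,b2w(v,p))-u for p,u in P])
s=least_squares(res,[504,-158,.043,132],loss='soft_l1'); print(s.x.round(3),res(s.x).reshape(-1,2).round(1).tolist())
p=w2b(s.x,(567.8,-24,179.1)); print("tool in new bed",p)
E
```

```text
[ 5.07803e+02 -1.59705e+02  5.10000e-02  1.45189e+02] [[-2.3, -0.1], [-0.7, 1.9], [-2.1, -0.5], [1.1, 0.0], [-0.7, 1.3], [-0.5, 1.7], [1.0, -14.5], [-9.4, 0.5], [4.3, 1.4], [0.9, -1.6], [0.3, -1.6]]
tool in new bed [ -2.69189986 132.48440526 138.28006609]
```

```bash
python3 - <<'E'
from h import *
from scipy.optimize import least_squares
W=pickle.load(open("pics/j.pkl","rb"))["wrist"]; w=lambda x,y:np.array((x*.7,y*.7))
def res(v):
    P=[((-40,225,0),w(326,101)),((-40,-15,0),w(338,486)),((-52,195,90),w(263,169)),((52,195,90),w(540,169)),((-52,185,90),w(263,194)),((52,185,90),w(540,194)),
       ((0,v[3]-6,100),w(399,341)),((-30,v[3]-12,56),w(342,320)),((30,v[3]-12,56),w(463,320)),((33,225,16),w(465,101)),((39,225,16),w(478,101))]
    return np.concatenate([proj(W,b2w(v,p))-u for p,u in P])
s=least_squares(res,[504,-158,.043,132],loss='soft_l1'); print(s.x.round(3),res(s.x).reshape(-1,2).round(1).tolist())
p=w2b(s.x,(567.8,-24,179.1)); print("tool in new bed",p)
E
```

```text
[ 5.08326e+02 -1.59740e+02  5.30000e-02  1.35926e+02] [[-2.3, 0.1], [-0.2, 2.2], [-2.0, -0.3], [1.3, -0.2], [-0.5, 1.4], [-0.3, 1.5], [1.3, 1.2], [-3.9, -0.5], [-0.1, -0.5], [1.0, -1.6], [0.4, -1.6]]
tool in new bed [ -2.90958741 132.41029159 138.15438412]
```

```bash
sed -i 's/^V=.*/V=(507,-159.5,.048)/' h.py && python3 - <<'E'
from h import *
delta((0,129.5,64)); delta((0,-6,64))
E
```

```text
t 8.0833 tool in bed [ -2.3 128.4 138.4] world [568. -28. 179.] shift [-35.3  -0.6 -65.6] turn [-0.0035  0.002  -0.0024] F [-0.4 -0.6  0.2] j [ -5.  34.  63.  -4. 113.  -9.]
t 8.0833 tool in bed [ -2.3 128.4 138.4] world [568. -28. 179.] shift [ -28.8 -135.9  -65.6] turn [-0.0035  0.002  -0.0024] F [-0.4 -0.6  0.2] j [ -5.  34.  63.  -4. 113.  -9.]
```

Call:
step_arm(
  targets=[
    [[-6,0,-10,0,0,0],[-12,0,-21,0,0,0],[-18,0,-32,0,0,0],[-24,0,-43,0,0,0],[-30,0,-54,0,0,0],[-33,-0.5,-60,0,0,0],[-35,-0.5,-65,0,0,0],[-35,-0.5,-65,0,0,0],[-35,-0.5,-65,0,0,0]],
  ],
)

```text
time: 8.83
tool_pos: [533.2, -28.7, 114.2]
tcp_rot: [-150.1, -0.2, 92.8]
ft_force: [-0.4, -0.5, 0.5]
finger_gap: 85.5
grip_force: 0.0
```

Call:
step_arm(
  targets=[
    [[0,0,0,0,0,0],[0,0,0,0,0,0],[0,0,0,0,0,0],[0,0,0,0,0,0],[0,0,0,0,0,0],[0,0,0,0,0,0],[0,0,0,0,0,0],[0,0,0,0,0,0]],
  ],
  fingers=1,
  newtons=50,
)

```text
time: 9.5
tool_pos: [532.5, -28.2, 114.8]
tcp_rot: [-150.0, -0.2, 92.9]
ft_force: [-5.1, 0.3, 6.6]
finger_gap: 21.0
grip_force: 49.4
```

Call:
step_arm(
  targets=[
    [[0.3,-6,0,0,0,0],[0.8,-16,0,0,0,0],[1.3,-28,0,0,0,0],[2,-40,0,0,0,0],[2.5,-52,0,0,0,0],[3,-64,0,0,0,0],[3.7,-76,0,0,0,0],[4.3,-88,0,0,0,0],[4.8,-100,0,0,0,0],[5.4,-112,0,0,0,0],[6,-122,0,0,0,0],[6,-126,0,0,0,0]],
  ],
)

```text
time: 10.5
tool_pos: [538.0, -155.1, 114.8]
tcp_rot: [-150.0, -0.2, 92.8]
ft_force: [-5.1, 3.1, 7.1]
finger_gap: 21.1
grip_force: 49.6
```

Call:
step_arm(
  targets=[
    [[0.1,-3,0,0,0,0],[0.3,-6,0,0,0,0],[0.4,-8,0,0,0,0],[0.4,-8,0,0,0,0]],
  ],
)

```text
time: 10.83
tool_pos: [538.2, -161.8, 114.8]
tcp_rot: [-150.0, -0.3, 92.8]
ft_force: [-7.4, 3.2, 7.4]
finger_gap: 20.7
grip_force: 49.7
```

Call:
step_arm(
  targets=[
    [[0.1,-2,0,0,0,0],[0.2,-4,0,0,0,0],[0.2,-4,0,0,0,0]],
  ],
)

```text
time: 11.08
tool_pos: [538.2, -161.9, 114.9]
tcp_rot: [-149.9, -0.6, 92.9]
ft_force: [-9.2, 20.3, 10.6]
finger_gap: 20.5
grip_force: 50.0
```

Call:
step_arm(
  targets=[
    [[0.1,-2,0,0,0,0],[0.2,-4,0,0,0,0],[0.2,-4,0,0,0,0]],
  ],
)

```text
time: 11.33
tool_pos: [538.2, -162.1, 114.9]
tcp_rot: [-149.8, -1.0, 93.0]
ft_force: [-9.9, 38.7, 14.6]
finger_gap: 20.7
grip_force: 50.3
```

Call:
step_arm(
  targets=[
    [[-0.3,7,0,0,0,0],[-0.3,7,0,0,0,0]],
  ],
)

```text
time: 11.5
tool_pos: [538.2, -161.3, 114.9]
tcp_rot: [-149.9, -0.3, 92.9]
ft_force: [-7.3, 2.9, 7.5]
finger_gap: 20.8
grip_force: 49.6
```

Call:
step_arm(
  targets=[
    [[0,0,0,0,0,0],[0,0,0,0,0,0],[0,0,0,0,0,0],[0,0,0,0,0,0],[0,0,0,0,0,0],[0,0,0,0,0,0],[8,0.5,14,0,0,0],[20,1,34,0,0,0],[30,1.5,52,0,0,0],[40,2,69,0,0,0],[40,2,90,0,0,0],[40,2,110,0,0,0]],
  ],
  fingers=-1,
)

```text
time: 12.5
tool_pos: [579.7, -161.1, 224.5]
tcp_rot: [-150.1, -0.2, 92.9]
ft_force: [-0.1, -0.6, 0.5]
finger_gap: 85.2
grip_force: 0.0
```

```bash
sed -i 's/^V=.*/V=(506,-159.5,.048)/' h.py && python3 - <<'E'
from h import *
o=snap(["scene","side","wrist"],"k"); delta((0,90,64))
for n in o: print(n,reds(o[n]),"pred 1.5",proj(o[n],kb(1.5)).round(1).tolist(), "plate front mid pred p=0", proj(o[n],b2w(V,(0,-6,56))).round(1).tolist(), "blue",blob(o[n]["img"],(100,150,40),(125,255,255),None)[1:] )
from bench import r; s=r.sense(); Q=R.from_euler('xyz',s["tcp_rot"],degrees=True)
# target: tool down over loaf, tool y along loaf y; loaf x axis dir
for yaw in(175,176.8,178):
    print(yaw,(R.from_euler('xyz',[180,0,yaw],degrees=True)*Q.inv()).as_rotvec().round(4), [494,286.5]-s["tool_pos"][:2])
E
```

```text
t 12.65 tool in bed [-19.6  -5.7 182.7] world [ 580.6 -161.6  226. ] shift [ -47.    93.5 -112.6] turn [-0.0027  0.0063 -0.0019] F [-0.3  0.7  0.1] j [-15.  37.  54. -10. 117. -20.]
scene [([102.9, 58.5], 14), ([165.3, 193.9], 45)] pred 1.5 [165.9, 194.3] plate front mid pred p=0 [214.8, 207.3] blue (array([540.38016086,  59.00643432]), array([ 519,   32,   41,   54, 1865], dtype=int32))
side [([306.8, 272.4], 50), ([329.9, 280.6], 81)] pred 1.5 [330.6, 280.2] plate front mid pred p=0 [295.0, 258.9] blue (array([288.66086957, 266.95217391]), array([276, 259,  28,  17, 230], dtype=int32))
wrist [([298.2, 262.4], 255), ([299.6, 366.0], 701)] pred 1.5 [301.1, 368.4] plate front mid pred p=0 [299.8, 197.4] blue (array([301.92054795, 189.90776256]), array([ 264,  178,   76,   27, 1095], dtype=int32))
175 [ 0.3889 -0.4075  1.3986] [-86.61231474 448.07408489]
176.8 [ 0.3968 -0.4029  1.4291] [-86.61231474 448.07408489]
178 [ 0.4021 -0.3997  1.4495] [-86.61231474 448.07408489]
```

Call:
step_arm(
  targets=[
    [[-6,32,10,0.028,-0.029,0.102],[-12,64,20,0.057,-0.058,0.204],[-19,96,30,0.085,-0.086,0.306],[-25,128,38,0.113,-0.115,0.408],[-31,160,44,0.142,-0.144,0.51],[-37,192,50,0.17,-0.173,0.612],[-43,224,54,0.198,-0.201,0.715],[-49,256,56,0.227,-0.23,0.817],[-56,288,56,0.255,-0.259,0.919],[-62,320,56,0.283,-0.288,1.021],[-68,352,56,0.312,-0.317,1.123],[-74,384,56,0.34,-0.345,1.225]],
  ],
)

```text
time: 13.65
tool_pos: [504.4, 224.3, 278.6]
tcp_rot: [-176.1, -2.8, 165.3]
ft_force: [0.5, -0.2, 0.6]
finger_gap: 85.3
grip_force: 0.0
```

```bash
cat >> h.py <<'E'
def todown(x,y,z,yaw):
    from bench import r
    s=r.sense(); Q=R.from_euler('xyz',s["tcp_rot"],degrees=True)
    print("t",s["time"],s["tool_pos"].round(1),s["tcp_rot"].round(2),"shift",(np.array([x,y,z])-s["tool_pos"]).round(1),"turn",(R.from_euler('xyz',[180,0,yaw],degrees=True)*Q.inv()).as_rotvec().round(4),"j",s["joint_pos"].round(0))
E
python3 -c "
from h import *
todown(494,286.5,240,176.8)"
```

```text
t 13.65 [504.4 224.3 278.6] [-176.07   -2.84  165.34] shift [-10.4  62.2 -38.6] turn [ 0.0601 -0.0596  0.1982] j [ 20.   4.  84.  -2.  96. -56.]
```

Call:
step_arm(
  targets=[
    [[-3,16,-8,0.02,-0.02,0.066],[-6,32,-18,0.04,-0.04,0.132],[-9,48,-28,0.06,-0.06,0.198],[-10,62,-38,0.06,-0.06,0.198],[-10,62,-38,0.06,-0.06,0.198],[-10,62,-38,0.06,-0.06,0.198]],
  ],
)

```text
time: 14.15
tool_pos: [494.6, 284.7, 240.2]
tcp_rot: [-179.8, -0.2, 176.4]
ft_force: [0.2, -0.2, 0.2]
finger_gap: 84.9
grip_force: 0.0
```

```bash
python3 - <<'E'
from h import *
W=snap(["wrist"],"l")["wrist"]; todown(494,286.5,240,176.8)
print(W["eye"],W["attitude"])
h=cv2.cvtColor(W["img"],cv2.COLOR_BGR2HSV)
print("loaf corners pred",[proj(W,(x,y,74)).round(0).tolist() for x,y in((417.4,263.7),(419.3,317.7),(571.4,309.7),(567.3,254.8))])
# tan board is saturated; loaf = not board inside board region
bd=cv2.inRange(h,(8,70,60),(30,255,255)); print("board px",bd.sum()//255)
n,l,s,c=cv2.connectedComponentsWithStats(bd); i=np.argmax(s[1:,4])+1
cnt=np.vstack(cv2.findContours((l==i).astype(np.uint8),cv2.RETR_EXTERNAL,cv2.CHAIN_APPROX_NONE)[0]); hull=cv2.convexHull(cnt)
m=np.zeros(bd.shape,np.uint8); cv2.fillPoly(m,[hull],255); m&=~bd
m&=cv2.inRange(h,(0,0,60),(180,255,255)); m=cv2.morphologyEx(m,cv2.MORPH_OPEN,np.ones((5,5)))
n,l,s,c=cv2.connectedComponentsWithStats(m); i=np.argmax(s[1:,4])+1; print(s[i],c[i])
cn=max(cv2.findContours((l==i).astype(np.uint8),cv2.RETR_EXTERNAL,cv2.CHAIN_APPROX_NONE)[0],key=len)
ap=cv2.approxPolyDP(cv2.convexHull(cn),6,True)[:,0]; print(ap.tolist())
for p in ap: print(p,onz(W,p,74)[:2].round(1))
im=W["img"].copy(); cv2.drawContours(im,[cn],-1,(0,0,255),1); cv2.imwrite("pics/l2.png",cv2.resize(im,(800,600)))
E
```

```text
t 14.2 [495.3 284.4 241.1] [-1.7986e+02 -8.0000e-02  1.7641e+02] shift [-1.3  2.1 -1.1] turn [ 0.0023 -0.0014  0.0068] j [ 25.   3.  89.  -0.  88. -62.]
[421.41805889 290.8925029  382.73095645] [-16.79555213   0.20091064  86.45513219]
loaf corners pred [[246.0, 97.0], [310.0, 95.0], [307.0, 261.0], [250.0, 261.0]]
board px 15255
[  244    97    68   164 10263] [277.91464484 176.17597194]
[[310, 97], [307, 259], [250, 260], [244, 99]]
[310  97] [420.7 317.5]
[307 259] [569.  309.5]
[250 260] [566.7 254.8]
[244  99] [418.9 262.2]
```

View pics/l2.png

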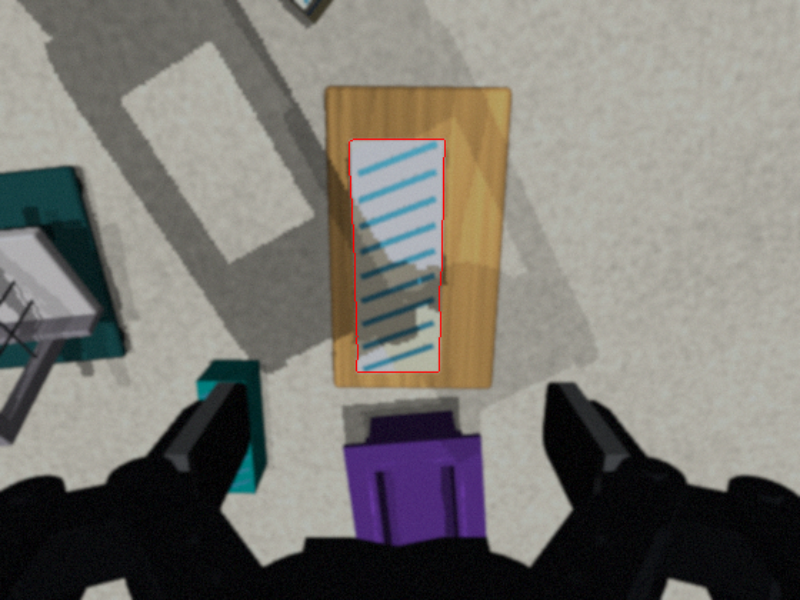

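Wrist view: the loaf top contour is clean (red rectangle, corners (349,140), (444,139), (439,372), (357,373)), lying between the fingers. Its centre is (493.8, 286.0), axis -3°. Descending.

Call:
step_arm(
  targets=[
    [[-1,1,-25,0.002,-0.001,0.005],[-1.5,1.6,-55,0.002,-0.001,0.01],[-1.5,1.6,-85,0.002,-0.001,0.01],[-1.5,1.6,-115,0.002,-0.001,0.01],[-1.5,1.6,-140,0.002,-0.001,0.01],[-1.5,1.6,-160,0.002,-0.001,0.01],[-1.5,1.6,-175,0.002,-0.001,0.01],[-1.5,1.6,-182,0.002,-0.001,0.01],[-1.5,1.6,-190,0.002,-0.001,0.01],[-1.5,1.6,-198,0.002,-0.001,0.01],[-1.5,1.6,-198,0.002,-0.001,0.01]],
  ],
)

```text
time: 15.12
tool_pos: [493.8, 286.0, 43.1]
tcp_rot: [180.0, 0.0, 177.0]
ft_force: [-0.3, -0.6, -0.2]
finger_gap: 85.6
grip_force: 0.0
```

```bash
python3 -c "
from h import *
o=snap(['scene','side'],'m'); todown(493.8,286,30,177)
for n in o: print(n,[proj(o[n],(493.8,286+s*50,z)).round(0).tolist() for z in(30,43) for s in(-1,1)])
I=o['side']['img'].max(2); print(proj(o['side'],(493.8,286,74)))
"
```

```text
t 15.2167 [494.4 286.5  44.5] [1.7991e+02 1.0000e-01 1.7705e+02] shift [ -0.6  -0.5 -14.5] turn [-0.0014  0.0019 -0.0009] j [ 25.  13. 100.   0.  67. -62.]
scene [[361.0, 250.0], [398.0, 259.0], [361.0, 247.0], [399.0, 257.0]]
side [[229.0, 186.0], [220.0, 167.0], [229.0, 183.0], [220.0, 164.0]]
[223.7162439  165.06556503]
```

```bash
python3 -c "
from h import *
D=pickle.load(open('pics/m.pkl','rb'))['side']
for z in(34,56): print(z,[proj(D,(493.8+x,286-48+y,z)).round(1).tolist() for x in(-11,11) for y in(-5,5)])
I=D['img'].max(2)
for q in range(164,196,2): print(q,' '.join('%3d'%I[q,c] for c in range(212,246,2)))
"
```

```text
34 [[226.2, 186.5], [225.2, 184.5], [233.2, 184.8], [232.1, 182.9]]
56 [[225.8, 180.9], [224.8, 178.9], [232.8, 179.2], [231.8, 177.2]]
164 182 145  97 103  96  52  17  20  31  17  40  84  95 102  93 142 173
166 121 128 112  90 102  79  16  24  34  17  42 101  86  92 105  89 128
168 117 106 126 125  96  80  21  13  17  19  24  99 103  90 103 106 104
170 126 126 106 123 128  91  43  22  23  22  41  87  98  94  87  77  78
172 106 132 121 113 116 103  62  22  16  43  87  92  80  75  69  66  65
174 105  97  96  98  96  88  62  25  12  38  71  70  64  65  64  66  74
176  79  74  75  80  77  69  60  30  15  35  66  72  86  88  90  93  93
178  66  65  66  68  67  68  69  40  37  58  91  90  92  92  94  96  94
180  73  80  90  90  92  93  90  82  88  91  90  91  90  90  93  94  94
182  94  94  95  93  94  92  91  91  92  92  90  92  91  91  94  95  97
184  94  93  94  94  93  90  91  91  91  90  91  89  88  96 103 104 104
186  94  94  93  92  95  90  88  88  87  86  87  86  85  97 106 106 107
188  95  94  96  95  90  86  86  87  86  88  89  89  89  97 109 109 104
190 100 104 102  95  87  87  88  90  96  90  91  89  87  87  85  83  81
192  93 118 138 137  97  89  88  92  90  79  76  78  79  84  95 106 111
194  99 118 109  92  81  77  78  82  95  88  91  96 102 104 115 115 114
```

Call:
step_arm(
  targets=[
    [[0,0,-5,0,0,0],[0,0,-10,0,0,0],[0,0,-14,0,0,0],[0,0,-14,0,0,0],[0,0,-14,0,0,0]],
  ],
)

```text
time: 15.63
tool_pos: [493.6, 286.3, 29.6]
tcp_rot: [180.0, 0.0, 177.1]
ft_force: [0.1, 1.1, 0.2]
finger_gap: 85.4
grip_force: 0.0
```

Call:
step_arm(
  targets=[
    [[0,0,0,0,0,0],[0,0,0,0,0,0],[0,0,0,0,0,0],[0,0,0,0,0,0],[0,0,0,0,0,0],[0,0,0,0,0,0],[0,0,0,0,0,0],[0,0,0,0,0,0]],
  ],
  fingers=1,
  newtons=40,
)

```text
time: 16.3
tool_pos: [494.3, 286.4, 30.4]
tcp_rot: [179.9, 0.1, 177.1]
ft_force: [-0.0, -1.8, 4.9]
finger_gap: 55.5
grip_force: 44.7
```

Call:
step_arm(
  targets=[
    [[0,0,3,0,0,0],[0,0,8,0,0,0],[0,0,16,0,0,0],[0,0,28,0,0,0],[0,0,44,0,0,0],[0,0,62,0,0,0],[0,0,80,0,0,0],[0,0,100,0,0,0],[0,0,120,0,0,0],[0,0,140,0,0,0],[0,0,155,0,0,0],[0,0,160,0,0,0]],
  ],
)

```text
time: 17.3
tool_pos: [495.4, 287.2, 194.4]
tcp_rot: [179.8, 0.4, 177.1]
ft_force: [0.3, 0.0, -4.8]
finger_gap: 55.7
grip_force: 44.0
```

```bash
python3 -c "
from h import *
o=snap(['side','wrist'],'n'); delta((5,92,140)); 
I=o['wrist']['img'].max(2)
c=o['side']
from bench import r; p=r.sense()['tool_pos']; print(p, r.sense()['ft_force'],r.sense()['finger_gap'],r.sense()['grip_force'])
for z in (-15,30,45): print(z,proj(c,p+[0,0,z]).round(1))
"
```

```text
t 17.4 tool in bed [-58.2 446.4 121.1] world [494.8 286.9 192. ] shift [  81.1 -350.9  -15.2] turn [-0.4037  0.4112 -1.436 ] F [-0.9  0.4 -5.6] j [ 25.   4.  93.   0.  83. -62.]
[494.75114813 286.89398359 191.97002246] [-0.9003186   0.41764462 -5.5625187 ] 55.744668720155055 43.96040976047516
-15 [221.9 136.7]
30 [221.  123.5]
45 [220.7 118.9]
```

Call:
step_arm(
  targets=[
    [[4,-17,14,-0.02,0.021,-0.072],[8,-35,28,-0.04,0.041,-0.144],[13,-52,42,-0.061,0.062,-0.215],[17,-70,56,-0.081,0.082,-0.287],[21,-87,70,-0.101,0.103,-0.359],[25,-104,82,-0.121,0.123,-0.431],[29,-122,92,-0.141,0.144,-0.503],[34,-139,100,-0.161,0.164,-0.574],[38,-157,106,-0.182,0.185,-0.646],[42,-174,110,-0.202,0.206,-0.718],[46,-191,110,-0.222,0.226,-0.79],[50,-209,110,-0.242,0.247,-0.862]],
  ],
)

```text
time: 18.4
tool_pos: [544.0, 76.9, 298.8]
tcp_rot: [-161.6, -5.7, 126.1]
ft_force: [0.6, -0.2, -5.4]
finger_gap: 55.7
grip_force: 44.6
```

```bash
python3 -c "
from h import *
delta((-3,95,260)); delta((-3,95,60))"
```

```text
t 18.4 tool in bed [-77.7 234.3 233.2] world [544.   76.9 298.8] shift [  84.7 -135.4  -14.1] turn [-0.1632  0.16   -0.5697] F [ 0.6 -0.2 -5.4] j [  6.  17.  69.  -5. 112. -32.]
t 18.4 tool in bed [-77.7 234.3 233.2] world [544.   76.9 298.8] shift [ -15.2 -140.2 -187.3] turn [-0.1632  0.16   -0.5697] F [ 0.6 -0.2 -5.4] j [  6.  17.  69.  -5. 112. -32.]
```

Call:
step_arm(
  targets=[
    [[11,-17,0,-0.02,0.02,-0.071],[22,-34,0,-0.041,0.04,-0.142],[32,-51,0,-0.061,0.06,-0.214],[43,-68,-2,-0.082,0.08,-0.285],[54,-85,-5,-0.102,0.1,-0.356],[64,-102,-8,-0.122,0.12,-0.427],[75,-119,-11,-0.143,0.14,-0.498],[85,-135,-14,-0.163,0.16,-0.57],[85,-135,-14,-0.163,0.16,-0.57],[85,-135,-14,-0.163,0.16,-0.57]],
  ],
)

```text
time: 19.23
tool_pos: [628.9, -59.0, 281.6]
tcp_rot: [-149.8, -0.1, 92.8]
ft_force: [0.4, 0.7, -5.4]
finger_gap: 55.4
grip_force: 44.8
```

```bash
python3 -c "
from h import *
delta((-3,95,60))"
```

```text
t 19.2333 tool in bed [ -1.3  94.5 257.4] world [628.9 -59.  281.6] shift [-100.1   -4.3 -170.1] turn [-0.0012 -0.0034 -0.0009] F [ 0.4  0.7 -5.4] j [ -7.  44.  39.  -6. 127. -12.]
```

Call:
step_arm(
  targets=[
    [[-6,0,-10,0,0,0],[-16,-1,-27,0,0,0],[-26,-1,-44,0,0,0],[-36,-2,-61,0,0,0],[-46,-2,-78,0,0,0],[-56,-2,-95,0,0,0],[-66,-3,-112,0,0,0],[-76,-3,-129,0,0,0],[-85,-4,-145,0,0,0],[-93,-4,-158,-0.001,-0.003,0],[-100,-4,-170,-0.001,-0.003,0],[-100,-4,-170,-0.001,-0.003,0]],
  ],
)

```text
time: 20.23
tool_pos: [526.1, -60.3, 113.5]
tcp_rot: [-150.0, -0.0, 93.0]
ft_force: [-0.5, -0.4, -6.8]
finger_gap: 55.4
grip_force: 44.8
```

```bash
python3 -c "
from h import *
o=snap(['scene','side','wrist'],'p'); delta((-3,95,20))
W=o['wrist']
# frame top edges / bolts in wrist view, loaf far end
h=cv2.cvtColor(W['img'],cv2.COLOR_BGR2HSV); m=cv2.inRange(h,(10,150,100),(25,255,255))
n,l,s,c=cv2.connectedComponentsWithStats(m); print('bolts',[(c[i].round(1).tolist(),int(s[i,4])) for i in range(1,n) if s[i,4]>15])
print('frame pred',[proj(W,b2w(V,p)).round(1).tolist() for p in((-52,190,90),(52,190,90),(-52,185,90),(52,185,90))])
I=W['img']
for c in(200,225,277,330,350): print(c,[(int(I[q,c].max()),int(I[q,c].min())) for q in range(0,150,6)])
print('loaf end pred top', [proj(W,b2w(V,p)).round(1).tolist() for p in((-31,170,104),(25,170,104),(-31,170,44),(25,170,44),(-31,20,104),(25,20,104))])
"
```

```text
t 20.3833 tool in bed [-5.1 97.2 65.2] world [529.5 -61.1 117. ] shift [-20.7  -3.2 -40.2] turn [ 0.0006  0.0064 -0.0041] F [ 0.2 -0.6 -4.2] j [ -8.  31.  74.  -6. 104. -11.]
bolts [([281.1, 37.7], 622), ([346.2, 38.3], 658)]
frame pred [[121.7, 39.1], [465.1, 40.7], [123.8, 57.0], [462.5, 58.5]]
200 [(209, 195), (215, 205), (211, 200), (220, 207), (169, 158), (187, 174), (184, 177), (184, 175), (187, 175), (177, 170), (56, 52), (58, 51), (61, 56), (205, 192), (208, 195), (221, 207), (233, 219), (233, 218), (233, 216), (233, 216), (234, 218), (233, 214), (233, 214), (232, 211), (178, 157)]
225 [(230, 228), (232, 230), (231, 231), (231, 230), (165, 155), (180, 171), (182, 174), (179, 170), (185, 173), (179, 167), (48, 48), (46, 18), (45, 7), (45, 16), (81, 25), (82, 27), (234, 215), (233, 216), (232, 214), (232, 213), (232, 214), (231, 211), (231, 211), (231, 211), (231, 211)]
277 [(231, 230), (228, 227), (231, 229), (228, 227), (195, 58), (197, 51), (195, 54), (196, 48), (194, 47), (126, 117), (56, 52), (133, 130), (209, 204), (156, 152), (152, 146), (150, 148), (229, 211), (231, 211), (232, 215), (229, 211), (231, 210), (228, 206), (178, 61), (174, 58), (201, 183)]
330 [(225, 225), (229, 228), (229, 227), (227, 227), (168, 160), (177, 170), (165, 159), (149, 134), (172, 163), (177, 166), (55, 50), (223, 220), (220, 215), (146, 144), (152, 150), (149, 145), (226, 203), (228, 205), (202, 192), (179, 58), (173, 54), (221, 199), (229, 206), (226, 206), (226, 205)]
350 [(225, 223), (220, 218), (218, 215), (205, 200), (184, 51), (192, 50), (185, 47), (185, 41), (190, 48), (101, 95), (61, 56), (103, 99), (70, 65), (87, 80), (63, 60), (66, 64), (228, 204), (176, 103), (176, 59), (175, 59), (226, 204), (227, 205), (227, 205), (226, 204), (227, 202)]
loaf end pred top [[184.8, 109.5], [383.7, 110.2], [218.0, 105.2], [344.0, 105.6], [211.9, 491.9], [349.5, 491.6]]
```

Call:
step_arm(
  targets=[
    [[0,-2,-5,0,0,0],[-3,-4,-11,0,0.002,0],[-6,-5,-17,0,0.004,0],[-9,-6,-22,0,0.006,-0.002],[-11,-6,-26,0,0.006,-0.004],[-13,-6,-30,0,0.006,-0.004],[-15,-6,-33,0,0.006,-0.004],[-16,-6,-35,0,0.006,-0.004],[-16,-6,-35,0,0.006,-0.004],[-16,-6,-35,0,0.006,-0.004]],
  ],
)

```text
time: 21.22
tool_pos: [513.0, -67.6, 81.1]
tcp_rot: [-149.9, 0.0, 92.7]
ft_force: [0.5, -0.9, -5.0]
finger_gap: 55.3
grip_force: 45.0
```

```bash
python3 -c "
from h import *
delta((-3,92,16.5))
o=snap(['wrist'],'q');W=o['wrist'];I=W['img'];p=w2b(V,np.array(__import__('bench').r.sense()['tool_pos']))
for c in(240,260,277,300,320): print(c,[int(I[q,c].min()) for q in range(60,130,3)])
print([proj(W,b2w(V,p+[x,75,43.6])).round(1).tolist() for x in(-28,28)])
"
```

```text
t 21.2167 tool in bed [-1.7 91.5 25.7] world [513.  -67.6  81.1] shift [-5.8  0.2 -7.3] turn [ 0.0007 -0.001   0.001 ] F [ 0.5 -0.9 -5. ] j [ -9.  31.  77.  -6. 101. -11.]
240 [157, 155, 155, 156, 169, 235, 234, 234, 234, 234, 234, 233, 221, 225, 221, 220, 222, 220, 224, 223, 222, 224, 219, 220]
260 [155, 154, 155, 155, 155, 156, 160, 230, 234, 234, 234, 234, 226, 221, 222, 219, 221, 218, 221, 222, 222, 216, 220, 222]
277 [157, 157, 160, 156, 157, 152, 155, 157, 153, 226, 233, 233, 221, 220, 221, 216, 217, 221, 217, 217, 219, 218, 216, 114]
300 [222, 156, 154, 157, 156, 156, 153, 157, 153, 155, 229, 232, 218, 224, 219, 215, 218, 218, 215, 218, 155, 58, 59, 59]
320 [232, 210, 154, 154, 154, 158, 153, 155, 156, 155, 167, 232, 216, 219, 216, 216, 216, 212, 74, 60, 60, 60, 72, 213]
[[169.8, 100.7], [377.9, 100.4]]
```

Call:
step_arm(
  targets=[
    [[-0.7,0,-1.3,0,0,0],[-1.5,0,-2.6,0,0,0],[-2.2,0,-3.9,0,0,0],[-3,0,-5.2,0,0,0],[-3.5,0,-6.1,0,0,0],[-3.5,0,-6.1,0,0,0],[-3.5,0,-6.1,0,0,0]],
  ],
)

```text
time: 21.85
tool_pos: [509.5, -67.6, 74.9]
tcp_rot: [-149.9, 0.0, 92.7]
ft_force: [0.8, 0.8, -5.7]
finger_gap: 55.7
grip_force: 45.1
```

Call:
step_arm(
  targets=[
    [[-0.5,0,-0.9,0,0,0],[-1,0,-1.7,0,0,0],[-1,0,-1.7,0,0,0],[-1,0,-1.7,0,0,0]],
  ],
)

```text
time: 22.18
tool_pos: [509.0, -67.6, 73.4]
tcp_rot: [-150.0, 0.0, 92.7]
ft_force: [3.1, -1.1, -4.8]
finger_gap: 55.7
grip_force: 45.4
```

```bash
python3 -c "
from h import *
delta((5,92,16.5))"
```

```text
t 22.1833 tool in bed [-1.3 91.6 17. ] world [509.  -67.6  73.4] shift [ 5.2  0.6 -3.6] turn [0.0008 0.0001 0.0012] F [ 3.1 -1.1 -4.8] j [ -9.  31.  78.  -6. 100. -11.]
```

Call:
step_arm(
  targets=[
    [[-0.4,0,-0.7,0,0,0],[-0.7,0,-1.2,0,0,0],[-0.7,0,-1.2,0,0,0],[-0.7,0,-1.2,0,0,0]],
  ],
)

```text
time: 22.52
tool_pos: [508.7, -67.6, 72.7]
tcp_rot: [-150.1, 0.1, 92.7]
ft_force: [5.3, 1.2, -1.8]
finger_gap: 55.6
grip_force: 45.8
```

Call:
step_arm(
  targets=[
    [[0.9,0,-0.5,0,0,0],[1.7,0.1,-1,0,0,0],[2.6,0.1,-1.5,0,0,0],[3.4,0.2,-2,0,0,0],[3.4,0.2,-2,0,0,0],[3.4,0.2,-2,0,0,0]],
  ],
)

```text
time: 23.02
tool_pos: [511.4, -67.6, 71.2]
tcp_rot: [-149.9, 0.1, 92.7]
ft_force: [2.1, 0.4, 6.0]
finger_gap: 55.5
grip_force: 46.2
```

Call:
step_arm(
  targets=[
    [[0.9,0,-0.5,0,0,0],[1.3,0.1,-0.8,0,0,0],[1.3,0.1,-0.8,0,0,0],[1.3,0.1,-0.8,0,0,0]],
  ],
)

```text
time: 23.35
tool_pos: [512.7, -67.5, 70.4]
tcp_rot: [-149.9, 0.1, 92.7]
ft_force: [1.1, 0.2, 6.2]
finger_gap: 55.2
grip_force: 46.2
```

```bash
python3 -c "
from h import *
delta((5,92,16.5))"
```

```text
t 23.35 tool in bed [ 3.4 91.6 16.3] world [512.7 -67.5  70.4] shift [ 1.5  0.5 -0.7] turn [ 0.0011 -0.0011  0.001 ] F [1.1 0.2 6.2] j [ -9.  32.  78.  -6. 100. -11.]
```

Call:
step_arm(
  targets=[
    [[0.9,0,-0.4,0,0,0],[1.3,0.1,-0.6,0,0,0],[1.3,0.1,-0.6,0,0,0],[1.3,0.1,-0.6,0,0,0]],
  ],
)

```text
time: 23.68
tool_pos: [513.8, -67.4, 69.8]
tcp_rot: [-149.9, 0.1, 92.7]
ft_force: [0.3, 0.1, 5.9]
finger_gap: 55.8
grip_force: 46.2
```

Call:
step_arm(
  targets=[
    [[0.9,0,-0.4,0,0,0],[1.3,0.1,-0.6,0,0,0],[1.3,0.1,-0.6,0,0,0],[1.3,0.1,-0.6,0,0,0]],
  ],
)

```text
time: 24.02
tool_pos: [513.9, -67.4, 69.8]
tcp_rot: [-149.7, 0.1, 92.7]
ft_force: [-5.9, -1.2, 11.8]
finger_gap: 55.6
grip_force: 46.4
```

Call:
step_arm(
  targets=[
    [[0.9,0,-0.4,0,0,0],[1.3,0.1,-0.6,0,0,0],[1.3,0.1,-0.6,0,0,0],[1.3,0.1,-0.6,0,0,0]],
  ],
)

```text
time: 24.35
tool_pos: [514.0, -67.4, 69.8]
tcp_rot: [-149.6, 0.1, 92.7]
ft_force: [-11.1, -0.2, 18.4]
finger_gap: 55.6
grip_force: 46.6
```

Call:
step_arm(
  targets=[
    [[-1,0,0.5,0,0,0],[-1.9,-0.1,0.9,0,0,0],[-1.9,-0.1,0.9,0,0,0],[-1.9,-0.1,0.9,0,0,0]],
  ],
)

```text
time: 24.68
tool_pos: [513.9, -67.4, 69.8]
tcp_rot: [-149.8, 0.1, 92.7]
ft_force: [-2.1, -0.9, 8.5]
finger_gap: 55.6
grip_force: 46.2
```

Call:
step_arm(
  targets=[
    [[0,0,0,0,0,0],[0,0,0,0,0,0],[0,0,0,0,0,0],[0,0,0,0,0,0],[0,0,0,0,0,0],[0,0,0,0,0,0]],
  ],
  fingers=-1,
)

```text
time: 25.18
tool_pos: [514.3, -67.1, 68.1]
tcp_rot: [-149.9, 0.0, 92.7]
ft_force: [-0.5, 0.8, 0.2]
finger_gap: 85.4
grip_force: 0.0
```

```bash
python3 -c "
from h import *
delta((5,92,120))"
```

```text
t 25.1833 tool in bed [ 6.  91.9 15.2] world [514.3 -67.1  68.1] shift [51.5  2.6 91.3] turn [ 0.0007 -0.0015  0.001 ] F [-0.5  0.8  0.2] j [ -9.  32.  77.  -6. 100. -11.]
```

Released with zero force. Retreating square to the bed, then checking.

Call:
step_arm(
  targets=[
    [[3,0,5,0,0,0],[9,0.5,15,0,0,0],[16,1,28,0,0,0],[25,1,43,0,0,0],[35,2,60,0,0,0],[45,2,78,0,0,0],[55,3,96,0,0,0],[65,3,114,0,0,0],[75,4,132,0,0,0],[85,4,149,0,0,0],[85,4,149,0,0,0],[85,4,149,0,0,0]],
  ],
)

```text
time: 26.18
tool_pos: [600.8, -63.1, 219.0]
tcp_rot: [-150.1, 0.1, 92.7]
ft_force: [-0.2, -0.4, -0.6]
finger_gap: 85.3
grip_force: 0.0
```

```bash
python3 - <<'E'
from h import *
o=snap(["scene","side","wrist"],"s"); W=o["wrist"]; delta((5,92,120))
for n in o: print(n,reds(o[n])[:4],"pred1.5",proj(o[n],kb(1.5)).round(1).tolist())
P=[proj(W,b2w(V,p)) for p in((-23,167,60),(33,167,60),(33,17,60),(-23,17,60))]; print("pred top",np.round(P,1).tolist())
h=cv2.cvtColor(W["img"],cv2.COLOR_BGR2HSV); st=cv2.inRange(h,(90,60,80),(110,255,255)); z=np.zeros_like(st); cv2.fillPoly(z,[np.int32(P)],255)
z=cv2.dilate(z,np.ones((21,21))); m=st&z; ys,xs=np.nonzero(m); print("stripe px",len(xs))
rc=cv2.minAreaRect(np.column_stack([xs,ys]).astype(np.float32)); print("stripe rect",rc)
def onbed(uv,zb):
    e,d=ray(W,uv); Q,t=bed(V); eb=Q.T@(e-t); db=Q.T@d; return eb+db*(zb-eb[2])/db[2]
for q in cv2.boxPoints(rc): print(q.round(1),onbed(q,60).round(1))
# bright edges along bed x at rows mid
I=W["img"].astype(int)
for y in(40,92,145):
    us=[(x,proj(W,b2w(V,(x,y,60)))) for x in range(-36,46,3)]; print(y,[(x,int(I[int(u[1]),int(u[0])].min())) for x,u in us])
for x in(0,12): 
    us=[(y,proj(W,b2w(V,(x,y,60)))) for y in list(range(5,30,3))+list(range(155,185,3))]; print(x,[(y,int(I[int(u[1]),int(u[0])].min())) for y,u in us if 0<=u[1]<420])
E
```

```text
t 26.3333 tool in bed [  5.2  91.9 185.7] world [598.8 -63.  216.3] shift [-33.   -1.5 -56.8] turn [ 0.0004 -0.003   0.0011] F [ 0.3 -0.2 -0.4] j [ -8.  39.  53.  -6. 118. -12.]
scene [([107.4, 73.2], 14), ([165.3, 193.9], 45), ([194.5, 201.9], 16)] pred1.5 [165.9, 194.3]
side [([306.7, 272.7], 46), ([329.8, 280.4], 77)] pred1.5 [330.6, 280.2]
wrist [([270.3, 358.7], 219)] pred1.5 [270.3, 462.0]
pred top [[237.5, 99.2], [314.1, 99.1], [308.8, 282.4], [243.4, 282.3]]
stripe px 2478
stripe rect ((274.8336181640625, 191.50694274902344), (202.32444763183594, 75.97574615478516), 87.61405944824219)
[232.7  92. ] [-26.3 172.   60. ]
[308.6  88.9] [ 28.8 174.1  60. ]
[317. 291.] [40.2  8.7 60. ]
[241.1 294.2] [-25.3   5.6  60. ]
40 [(-36, 214), (-33, 212), (-30, 220), (-27, 223), (-24, 227), (-21, 158), (-18, 138), (-15, 135), (-12, 108), (-9, 49), (-6, 34), (-3, 72), (0, 120), (3, 142), (6, 144), (9, 140), (12, 137), (15, 139), (18, 137), (21, 138), (24, 140), (27, 140), (30, 136), (33, 132), (36, 21), (39, 13), (42, 5), (45, 7)]
92 [(-36, 126), (-33, 134), (-30, 142), (-27, 161), (-24, 158
[... 283 characters left out ...]
151), (-27, 162), (-24, 159), (-21, 126), (-18, 118), (-15, 123), (-12, 119), (-9, 122), (-6, 119), (-3, 118), (0, 121), (3, 125), (6, 148), (9, 187), (12, 175), (15, 82), (18, 48), (21, 73), (24, 143), (27, 187), (30, 189), (33, 186), (36, 30), (39, 12), (42, 4), (45, 13)]
0 [(5, 91), (8, 131), (11, 26), (14, 11), (17, 68), (20, 209), (23, 202), (26, 36), (29, 125), (155, 53), (158, 194), (161, 193), (164, 197), (167, 198), (170, 206), (173, 143), (176, 135), (179, 134), (182, 158)]
12 [(5, 29), (8, 8), (11, 12), (14, 7), (17, 67), (20, 206), (23, 173), (26, 141), (29, 97), (155, 192), (158, 60), (161, 162), (164, 196), (167, 197), (170, 161), (173, 135), (176, 137), (179, 157), (182, 160)]
```

```bash
python3 -c "
from bench import r
print(r.hand_in())"
```

```text
the job is handed in; nothing more can be done
None
```

I handed the job in at about 26 s of the 62 s allowed. The pawl rests thrown over, the pusher was drawn to its rear stop, and the loaf lies flat on the bed against the fence, centred about 6 mm downhill and 95 mm along. The judge's verdict was not shown.

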